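# Slide the pepper mill home into the condiment stand

## Robot

A 6-joint arm with a two-finger parallel gripper is mounted at the origin on a cart in front of the work surface, level with it; the furniture and walls round the work are solid. World frame = base frame: x ahead of the robot, y to its left, z up, the work surface at z = 0. Lengths are in m, angles in degrees, forces in N, time in s.
With the tool pointing down it reaches from about 0.4 to 0.825 m from the base axis. Payload 7 kg.
Tool frame: the origin (TCP) lies midway between the tips of the shut fingers; the grasp point (between the pads) lies 19 mm behind it; z points along the fingers, y is the direction in which the jaws open and shut (so a half turn about z gives the same grasp; the last joint's range is limited). The gripper opens to 88 mm and grips with 3 to 60 N. Pads are 19 mm wide; open, the fingers measure 130 mm over their backs; the gripper's body (78 mm by 193 mm) begins 47 mm behind the grasp point.
Start: joints at [84.918, 20.546, 0.682, 0, -70.136, -16.507], TCP at [0.248, 0.628, 0.227] pointing down, gripper open.
Joint ranges: [-176.03, 176.03], [-82.01, 121.73], [-58.28, 71.71], [-173.87, 95.51], [-174.79, -0.11], [-173.66, 173.66]. Speed limits (degrees/s): [136.94, 136.94, 172.46, 180, 180, 180].

## Interface

Orientations are given as a 3x3 rotation matrix whose columns are the frame's x, y, z axes.
In Python, from rig import robot gives the robot as it stands. Calls block until the motion is done:
- robot.goto(position, orientation): joint-space move of the TCP to a pose.
- robot.servo_line(position, ori=None, speed=0.15): straight line of the TCP; ori=None keeps the orientation; speed is the mean speed in m/s.
- robot.movej(angles): joint-space move.
- robot.move_gripper(opening): opening from 0.0 (shut) to 1.0 (fully open); the grip force is fixed at half the most; returns when the fingers have stopped.
- robot.dwell(seconds).
- robot.ik(position, orientation): joint angles nearest the present ones, or None.
- robot.grab_frame(name): name is "scene" or "side" or "wrist"; returns (picture, depth): 384x512x3 uint8, red, green, blue; 384x512 float32, m along the optical axis (not along the pixel's ray), 0 where there is no reading.
- robot.camera_info(name): a dict with "vfov" (degrees; the focal length in pixels is half the picture's height over the tangent of half this angle, whatever the lens; pixels are square), "cx", "cy" (the principal point, pixels), "view" (4x4, takes a point from world to camera coordinates); the wrist camera has in their place "T_tool_cam" (4x4, takes a point from camera to tool coordinates, whose origin is the TCP and whose axes are the flange's). Camera axes: x right, y down, z forward; pixel columns grow to the right and rows downward; lengths in m; the calibration is good to about 2 mm. A picture is of the moment at which its call begins: read the wrist's pose just before it. camera_info takes no time and is no camera call.
A pose or a line that the arm cannot do raises robot.Unreachable and nothing moves.
- robot.job_done(): hands the job in, once; it reports no verdict.
Readings, each from a call of its own:
- robot.read_t(): time.
- robot.read_qpos(): joint angles.
- robot.read_qvel(): joint speeds.
- robot.read_effort(): joint torques, N m.
- robot.read_position(): TCP position.
- robot.read_tcp_rot(): TCP orientation.
- robot.read_force(): force on the tool from outside, world axes, zero at the start.
- robot.read_ft_torque(): the same for the moment, N m.
- robot.read_grip_width(): opening from 0.0 (shut) to 1.0 (fully open).
Only numpy, scipy, OpenCV 4.12 (cv2) and the standard library are available. Lean on these libraries where they do the work, as an engineer would, in place of code of your own. Each camera call takes 0.05 s, during which the arm holds its last target. There are 200 camera calls.

## Task

Put away the pepper mill that stands out on the open worktop, right of the wooden condiment stand: slide it across the worktop into the empty bay of the stand (the bay with the cork disc), until it stands fully home against the back rail. Only push it with the fingers, low on its body so that it stays upright and does not tip; do not grip it or lift it. Leave the salt shaker in the other bay, the vinegar bottle and the mug where they stand.

Things in the scene. Friction and masses are not known exactly. Their poses are not given: they have to be found in the camera images.
- pepper_mill: Turned wooden pepper mill with a steel knob (not the one by the canisters, far left at the back), 58 mm across the foot, 170 mm tall, about 0.2 kg, loose, upright. Origin at the centre of its underside, z up. Waisted to the eye, but touches like a plain 58 mm cylinder up to 122 mm; pushed higher than about 30 mm it may tip instead of sliding. It stops with the push.
- stand: Low dark wooden stand, fixed, no floor: back rail 216 x 12 mm, 40 mm high; three side rails 30 mm high make two bays, each 88 mm wide, open in front. Origin on the worktop midway between the bays; +x points into the bays, y along the back rail, z up. Bay centre lines y = +-50 mm; back rail's face x = +30.5 mm; side rails end at x = -31.5 mm, so a mill that is home just fills the bay's depth and is pushed from outside it.
- pepper_place: Cork disc 48 mm in diameter, less than 1 mm thick, flat on the worktop in the empty bay of the stand (either one); nothing catches on it. Origin at its centre, on the bay's centre line at x = 0 of the stand: where the mill's foot goes. Its own yaw means nothing.
- salt_shaker: Salt shaker with a grey domed top, 44 mm in diameter, 90 mm tall, loose, standing in the other bay. Origin at the centre of its underside. To be left alone.
- vinegar_bottle: Clear glass bottle with a gold cap, 62 mm in diameter, 238 mm tall, loose, standing farther back, to the left of the stand. Origin at the centre of its underside. To be left alone.
- mug: Green and white mug, 86 x 120 x 88 mm with its handle, loose, standing to the left. Origin at the middle of its underside. To be left alone.
Mind the look-alikes: they are no part of the job. Leave any purple look-alike of the pepper_mill alone.

How it is judged (in metres and radians):
At the end, for the whole second after the job is handed in: The pepper mill stands upright (within 0.08 rad) and at rest on the worktop in the bay with the cork disc, its centre within 22 mm of the disc's centre and less than about 9 mm short of touching the back rail (x of pepper_mill in the frame of stand above -0.008 m and horizontal distance between pepper_mill and pepper_place below 0.022 m and angle between pepper_mill's own z axis and vertical below 0.08 rad and height (world z) of pepper_mill below 0.004 m and linear speed of pepper_mill below 0.02 m/s).
It fails at once if the pepper mill is lifted or carried (its underside's centre more than 12 mm up) (height (world z) of pepper_mill above 0.012 m).
It fails at once if the pepper mill tips (more than 0.25 rad from upright) (angle between pepper_mill's own z axis and vertical above 0.25 rad).
It fails at once if the pepper mill is gripped or pressed hard (more than 35 N from the fingers) (contact force between the fingers and pepper_mill above 35 N).
It fails at once if the salt shaker is shifted by more than 15 mm or tipped (distance of salt_shaker from where it was at the start of the episode above 0.015 m or angle between salt_shaker's own z axis and vertical above 0.3 rad).
It fails at once if the vinegar bottle or the mug is shifted by more than 15 mm or tipped (distance of any of vinegar_bottle, mug from where it was at the start of the episode above 0.015 m or angle between any of vinegar_bottle, mug's own z axis and vertical above 0.3 rad).
It also fails if it takes over 45 s, if anything falls off the work surface, if the arm or the gripper's body presses on something with over 40 N, if the wrist force passes 120 N, or if a joint passes its speed limit or range.

## Working session

There is one attempt and no reset: what is moved stays moved. The work goes in short steps, each a Python script; the robot and the scene stay as the last script left them, time stands still between calls to the robot, and variables do not carry over. Pictures are saved under pics/ and viewed, about 8 in all and at most 12, crops included, and the job is handed in when it is done.

```bash
mkdir -p pics; cat > h.py <<'E'
import numpy as np, cv2
from rig import robot
def shot(n,f):
    p,d=robot.grab_frame(n); cv2.imwrite(f'pics/{f}.png',p[:,:,::-1]); np.save(f'pics/{f}.npy',d); return p,d
def ray(n,u,v):
    c=robot.camera_info(n); f=192/np.tan(np.radians(c['vfov']/2))
    T=np.linalg.inv(np.array(c['view'])); 
    return T,np.array([(u-c['cx'])/f,(v-c['cy'])/f,1])
def pix(n,u,v,d):
    T,r=ray(n,u,v); return (T@np.r_[r*d,1])[:3]
def onz(n,u,v,z=0):
    T,r=ray(n,u,v); w=T[:3,:3]@r; return T[:3,3]+w*(z-T[2,3])/w[2]
E
python3 - <<'E'
from h import *
p,d=shot('scene','s0'); q,e=shot('side','s1')
print(robot.camera_info('scene'),robot.read_t())
cv2.imwrite('pics/both.png',cv2.resize(np.vstack([p,q]),None,fx=.78,fy=.78)[:,:,::-1])
E
```

```text
{'vfov': 47.283085225862614, 'cx': 246.789846040495, 'cy': 192.67916637486744, 'view': array([[ 0.87751582, -0.47929395,  0.01559812, -0.42141083],
       [-0.35445209, -0.67017089, -0.65210022,  0.25939612],
       [ 0.32300109,  0.56669947, -0.7579723 ,  1.06562649],
       [ 0.        ,  0.        ,  0.        ,  1.        ]])} 0.1
```

View pics/s0.png

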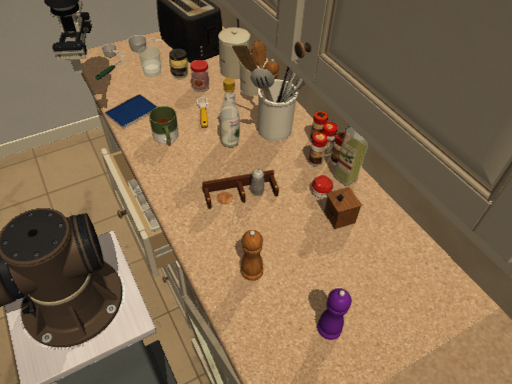

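View pics/s1.png

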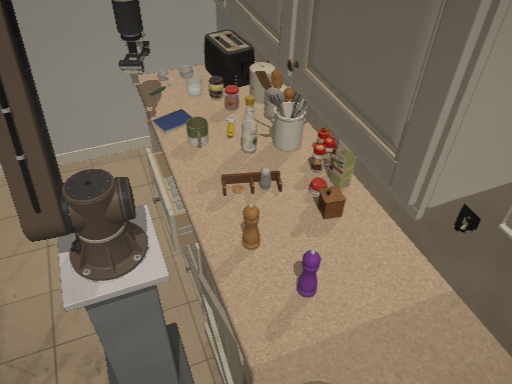

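The scene view shows a brown mill at (252,255), a purple look-alike at (334,315), and the stand at about (203–278, 175–205). The cork disc is in its left bay at (225,198) and the salt shaker at (257,183). The brown mill right of the stand fits the description, because the purple one is excluded and the other one is by the canisters. I'll confirm this in a crop.

```bash
python3 - <<'E'
from h import *
p=cv2.imread('pics/s0.png')[160:290,190:320]
cv2.imwrite('pics/c0.png',cv2.resize(p,None,fx=4.6,fy=4.6,interpolation=cv2.INTER_CUBIC))
d=np.load('pics/s0.npy')
for n,u,v in [('disc',225,198),('mill body',252,268),('shaker',258,188),('knob',252,233),('purple',333,322)]:
    print(n,pix('scene',u,v,d[v,u]).round(3),onz('scene',u,v).round(3))
E
```

```text
disc [ 0.471  0.116 -0.001] [0.47  0.115 0.   ]
mill body [ 0.41  -0.153  0.049] [ 0.426 -0.128 -0.   ]
shaker [0.558 0.076 0.037] [0.575 0.104 0.   ]
knob [ 0.417 -0.134  0.168] [ 0.479 -0.031  0.   ]
purple [ 0.494 -0.367  0.072] [ 0.523 -0.347 -0.   ]
```

View pics/c0.png

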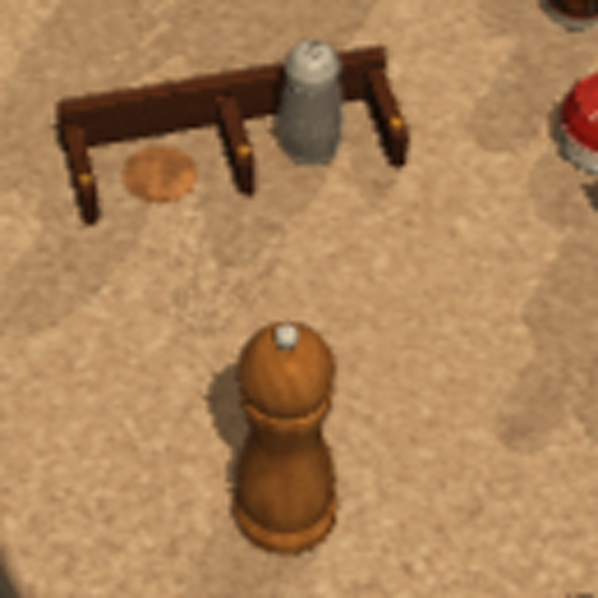

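```bash
python3 - <<'E'
from h import *
U=lambda x,y:(190+(x+.5)/4.6-.5,160+(y+.5)/4.6-.5)
P={}
for n,x,y,z in [('backL',62,102,.04),('backR',384,48,.04),('f1',90,220,0),('f2',249,193,0),('f3',402,163,0),('disc',160,173,0.001),('knob',286,335,.168),('footL',236,515,.01),('footR',336,515,.01),('footfront',286,550,0),('salttop',314,50,.088)]:
    P[n]=onz('scene',*U(x,y),z); print(n,P[n].round(4))
for a,b in [('backL','backR'),('f1','f3'),('f1','f2')]:
    w=P[b]-P[a]; print(a,b,np.linalg.norm(w[:2]),np.degrees(np.arctan2(w[1],w[0])))
# mill cylinder fit from depth
d=np.load('pics/s0.npy');pts=[]
img=cv2.imread('pics/s0.png')
C=[];
for v in range(160,290):
  for u in range(190,320):
    if d[v,u]>0: C.append(pix('scene',u,v,d[v,u]))
C=np.array(C)
m=C[(np.hypot(C[:,0]-.42,C[:,1]+.135)<.06)&(C[:,2]>.006)]
from scipy.optimize import least_squares
for lo,hi in [(.006,.02),(.03,.06),(.12,.165)]:
    q=m[(m[:,2]>lo)&(m[:,2]<hi)]
    r=least_squares(lambda s:np.hypot(q[:,0]-s[0],q[:,1]-s[1])-s[2],[.42,-.13,.029],loss='soft_l1',f_scale=.002)
    print(lo,len(q),r.x.round(4))
s=C[(C[:,2]>.034)&(C[:,2]<.046)&(C[:,0]>.4)&(C[:,1]>-.02)]
print(len(s)); hull=cv2.minAreaRect(s[:,:2].astype(np.float32)*1000);print(hull)
E
```

```text
backL [0.4277 0.169  0.04  ]
backR [0.6313 0.1147 0.04  ]
f1 [0.4144 0.1047 0.    ]
f2 [0.5124 0.0775 0.    ]
f3 [0.611  0.0535 0.    ]
disc [0.4699 0.1178 0.001 ]
knob [ 0.4179 -0.1324  0.168 ]
footL [ 0.3927 -0.1288  0.01  ]
footR [ 0.4414 -0.1548  0.01  ]
footfront [ 0.4094 -0.156   0.    ]
salttop [0.5663 0.0953 0.088 ]
backL backR 0.21069075874748452 -14.931582321680507
f1 f3 0.20313913679958187 -14.594000276004433
f1 f2 0.10176305751615837 -15.512411826452077Traceback (most recent call last):
  File "<stdin>", line 14, in <module>
  File "h.py", line 10, in pix
    T,r=ray(n,u,v); return (T@np.r_[r*d,1])[:3]
        ~~~^^^^^^^
  File "h.py", line 6, in ray
    c=robot.camera_info(n); f=192/np.tan(np.radians(c['vfov']/2))
ValueError: time passes only in moves, steps and waits
```

```bash
cat >> h.py <<'E'
X=np.array([np.cos(np.radians(75.1)),np.sin(np.radians(75.1)),0]); Y=np.array([-X[1],X[0],0]); Z=np.array([0,0,1.])
DISC=np.array([.470,.1178,0]); MILL=np.array([.418,-.1324,0])
t=np.radians(38)
zt=X*np.sin(t)-Z*np.cos(t)      # tips lead
def ori(s): y=s*Y; return np.column_stack([np.cross(y,zt),y,zt])
D=(DISC-MILL)/np.linalg.norm(DISC-MILL)
E
python3 - <<'E'
from h import *
R0=np.array(robot.read_tcp_rot());print(R0.round(2))
for s in (1,-1):
  for n,p in [('hi',MILL-.068*D+.27*Z),('lo',MILL-.068*D+.013*Z),('end',DISC-.03*D+.013*Z)]:
    q=robot.ik(p,ori(s)); print(s,n,p.round(3),None if q is None else np.round(q,1))
for p in ([.25,.5,.42],[.45,.2,.42],[.42,-.1,.42]): 
    q=robot.ik(p,R0);print(None if q is None else np.round(q,1))
E
```

```text
[[ 0.93 -0.37 -0.  ]
 [-0.37 -0.93 -0.  ]
 [ 0.    0.   -1.  ]]
1 hi [ 0.404 -0.199  0.27 ] [-34.3   9.8  -4.7 -35.5 -90.1  24. ]
1 lo [ 0.404 -0.199  0.013] [-35.2  28.6 -17.  -39.4 -65.6  43.8]
1 end [0.464 0.088 0.013] [ -3.4  21.2 -26.9 -54.2 -48.1  28.3]
-1 hi [ 0.404 -0.199  0.27 ] [ -34.3    9.8   -4.7  -35.5  -90.1 -156. ]
-1 lo [ 0.404 -0.199  0.013] [ -35.2   28.6  -17.   -39.4  -65.6 -136.2]
-1 end [0.464 0.088 0.013] [  -3.4   21.2  -26.9  -54.2  -48.1 -151.7]
[ 83.5   5.9   6.   -0.  -90.2 -15.1]
[ 46.9  -0.9  -1.2   0.  -89.8  21.5]
[ 13.1  -7.3  -7.    0.1 -90.3  55.3]
```

```bash
python3 - <<'E'
from h import *
R0=np.array(robot.read_tcp_rot())
robot.goto([.25,.5,.42],R0)
robot.goto([.45,.2,.42],R0)
robot.goto(MILL-.068*D+.27*Z,ori(1))
robot.move_gripper(26/88)
robot.servo_line(MILL-.068*D+.013*Z,speed=.15)
print(robot.read_t(),robot.read_position(),robot.read_grip_width(),robot.read_force())
p,d=shot('scene','s2'); q,e=shot('side','s3')
f=lambda i:cv2.resize(i,None,fx=4,fy=4,interpolation=cv2.INTER_CUBIC)
cv2.imwrite('pics/c2.png',np.hstack([f(p[200:320,170:270]),f(q[170:290,190:290])])[:,:,::-1])
E
```

```text
7.0 [ 0.4045405  -0.19929698  0.01367966] 0.292031227556352 [ 0.34203733 -0.33205055 -0.00136279]
```

View pics/c2.png

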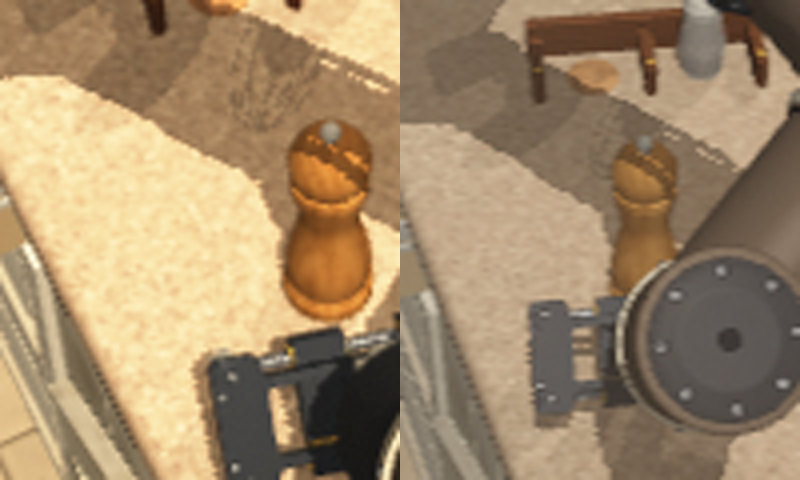

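The mill is still upright and untouched, at (330,240) in the left half of the picture. The gripper stands behind it, leaning back. I'll push most of the way, then look.

```bash
python3 - <<'E'
from h import *
for k in (.21,.155,.11,.08):
    robot.servo_line(DISC-k*D+.013*Z,speed=.05); print(k,robot.read_t(),robot.read_position(),np.round(robot.read_force(),2))
p,d=shot('scene','s4'); q,e=shot('side','s5')
f=lambda i:cv2.resize(i,None,fx=4,fy=4,interpolation=cv2.INTER_CUBIC)
cv2.imwrite('pics/c4.png',np.hstack([f(p[140:260,190:290]),f(q[140:260,200:300])])[:,:,::-1])
E
```

```text
0.21 9.525 [ 0.42721273 -0.08789024  0.01296971] [-0.12 -1.71  0.72]
0.155 10.775 [ 0.43842601 -0.03395203  0.01302085] [-0.13 -0.41 -0.01]
0.11 11.825 [0.4475702  0.01018062 0.01302578] [-0.44  0.33  0.2 ]
0.08 12.575 [0.45365235 0.03981602 0.01306001] [ 0.26 -0.17  0.41]
```

View pics/c4.png

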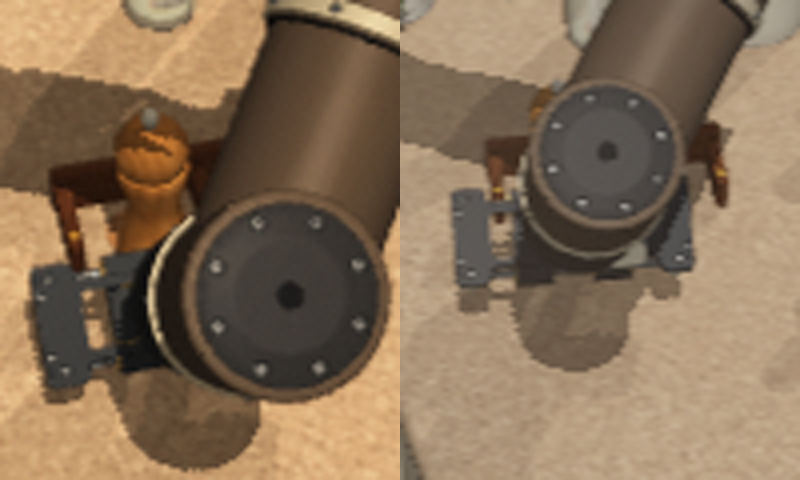

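```bash
python3 - <<'E'
from h import *
k=onz('scene',190+150.5/4-.5,140+117.5/4-.5,.168); r=k-DISC; print('knob',k.round(4),'x',r@X,'lat',r@Y, 'tcp gap', (k-robot.read_position())@X)
E
```

```text
knob [0.459  0.0721 0.168 ] x -0.04697255940511231 lat -0.001145787768103534 tcp gap 0.03284465551707983
```

The mill is on the bay's line (1 mm lateral), and the measured gap of 33 mm matches the geometry. For the last part I'll use small steps and watch the force.

```bash
python3 - <<'E'
from h import *
for k in (.06,.045,.04,.038,.036,.034,.033,.032):
    robot.servo_line(DISC-k*X+.013*Z,speed=.03 if k>.04 else .01); f=np.array(robot.read_force()); print(k,robot.read_t(),np.round(f,2),np.round(robot.read_position(),4))
    if f@X<-6: break
robot.servo_line(DISC-.12*X+.013*Z,speed=.1)
robot.servo_line(DISC-.16*X+.25*Z,speed=.2)
robot.goto(MILL-.068*D+.27*Z,ori(1))
robot.dwell(.5)
p,d=shot('scene','s6'); q,e=shot('side','s7'); print(robot.read_t())
f=lambda i:cv2.resize(i,None,fx=4,fy=4,interpolation=cv2.INTER_CUBIC)
cv2.imwrite('pics/c6.png',np.hstack([f(p[120:240,190:290]),f(q[120:240,200:300])])[:,:,::-1])
E
```

```text
0.06 13.5 [0.7  1.25 0.32] [0.4545 0.06   0.013 ]
0.045 14.15 [ 0.89 -0.45 -0.31] [0.4584 0.0746 0.0131]
0.04 14.8 [-0.66 -1.12 -0.29] [0.4597 0.0792 0.013 ]
0.038 15.15 [ 0.25 -1.28  0.27] [0.4603 0.0812 0.013 ]
0.036 15.5 [-0.43 -1.2  -1.21] [0.4607 0.0831 0.013 ]
0.034 15.85 [ 0.74 -1.4   0.34] [0.4613 0.085  0.013 ]
0.033 16.1 [ 0.1  -0.77  0.36] [0.4615 0.086  0.013 ]
0.032 16.35 [ 0.03 -1.33 -0.3 ] [0.4618 0.087  0.013 ]
20.0333
```

View pics/c6.png

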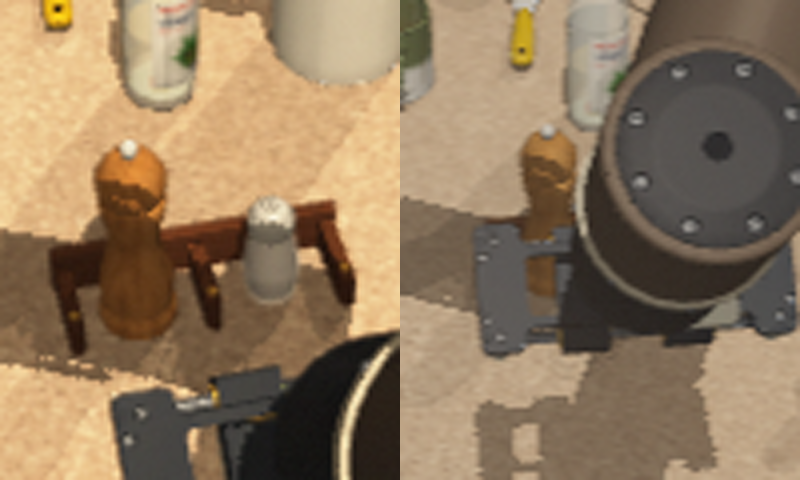

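```bash
python3 - <<'E'
from h import *
U=lambda x,y:(190+(x+.5)/4-.5,120+(y+.5)/4-.5)
k=onz('scene',*U(128.5,149),.168); k2=onz('side',200+(547+.5-400)/4-.5,120+131.5/4-.5,.168)
for a in (k,k2): r=a-DISC; print(a.round(4),'x',r@X,'lat',r@Y)
a,b=onz('scene',*U(51,251),.04),onz('scene',*U(333,203),.04)
c=(a+b)/2-.0425*X; r=c-(DISC-.05*Y); print('stand origin vs assumed',r@X,r@Y)
for x,y in ((79,352),(215,326),(350,300)):
    r=onz('scene',*U(x,y),0)-DISC; print('rail front x',r@X, 'y',r@Y)
r=onz('scene',*U(137,337),0)-DISC;print('foot front',r@X,r@Y)
E
```

```text
[0.4664 0.1177 0.168 ] x -0.0010334478997255177 lat 0.003501697861454676
[0.4665 0.1171 0.168 ] x -0.001616452007062686 lat 0.0032254389284865626
stand origin vs assumed -0.005467892839319744 0.00039093896575937315
rail front x -0.027778638375798227 y 0.04993896137657197
rail front x -0.026194836498157827 y -0.050740048825042745
rail front x -0.024399704187097554 y -0.15358057570857528
foot front -0.023541725513508315 0.006602295974671104
```

The mill sits about 1 mm short of the disc centre by both cameras, but I felt no rail contact. There's time left, so I'll nudge it gently until it touches the rail.

```bash
python3 - <<'E'
from h import *
L=.003*Y
robot.servo_line(DISC+L-.16*X+.25*Z,speed=.25)
robot.servo_line(DISC+L-.12*X+.013*Z,speed=.2)
robot.servo_line(DISC+L-.045*X+.013*Z,speed=.05)
robot.servo_line(DISC+L-.034*X+.013*Z,speed=.02)
for k in np.arange(.032,.024,-.001):
    robot.servo_line(DISC+L-k*X+.013*Z,speed=.01); f=np.mean([robot.read_force() for _ in range(5)],0)@X; print(round(k,3),robot.read_t(),f.round(2))
    if f<-4: break
robot.servo_line(DISC+L-.12*X+.013*Z,speed=.1)
robot.servo_line(DISC+L-.16*X+.25*Z,speed=.25)
robot.goto(MILL-.068*D+.27*Z,ori(1))
p,d=shot('scene','s8'); print(robot.read_t())
cv2.imwrite('pics/c8.png',cv2.resize(p[60:240,130:300],None,fx=3.3,fy=3.3,interpolation=cv2.INTER_CUBIC)[:,:,::-1])
E
```

```text
0.032 24.8917 -1.86
0.031 25.1417 -1.17
0.03 25.3917 -5.14
28.3
```

View pics/c8.png

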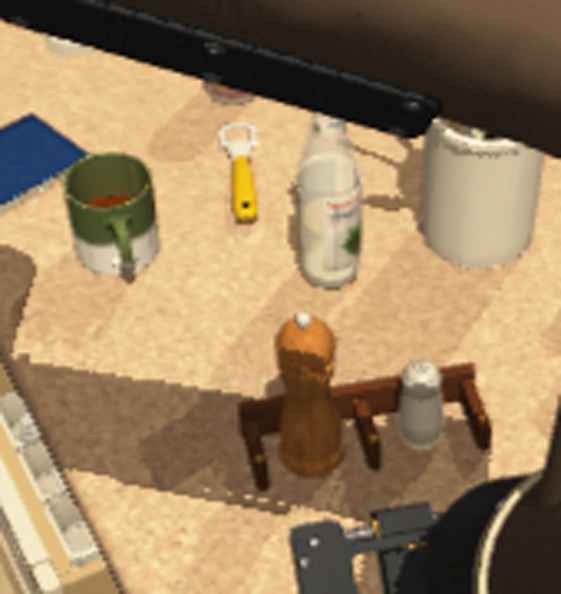

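The force rose to 5 N at the expected spot, which is rail contact. The mill stands upright in the bay, with its knob at (303,320). The shaker (422,405), bottle (330,210) and mug (112,212) are where they were.

```bash
python3 -c "
from rig import robot
robot.job_done(); print(robot.read_t())"
```

```text
the job is handed in; nothing more can be done
the job is handed in; nothing more can be done
```

The pepper mill now stands upright in the bay with the cork disc, against the back rail, and I handed the job in at about 28 s of the 45 s allowed. I pushed it with the two fingertips held part open, about 20 mm up its body, leaning the gripper back so its body stayed clear of the mill.

**Position:** after the first push, both cameras put the mill about 1 mm short of the disc's centre and 3 mm to one side. I felt no rail contact then, so I nudged it about 2 mm further. The push force rose to about 5 N, which I take as the rail. I did not measure the position again after that nudge.

**Disagreement:** my estimates of the stand's position along the bay differed by about ±5 mm, depending on whether I used the back rail or the rail ends. I relied on the rail contact to settle it.

**Other objects:** in the last picture the salt shaker, bottle and mug looked undisturbed, though I judged that by eye rather than measuring. The purple mill was not touched. The highest force I read was about 5 N.

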